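# Balance a loaded centrifuge rotor by swapping its tubes

### The job

The centrifuge rotor has been loaded out of balance: across the hub, every tube faces one of a different kind. Rearrange the six tubes so that each stands straight across the hub from the other of its own kind (short with short, tall with tall, skirted with skirted), one tube in each bucket, upright and down on the bucket floor; every bucket is taken, but the empty grey tray is free to stand a tube on meanwhile.

Things in the scene. Friction and masses are not known exactly. Their poses are not given: they have to be found in the camera images.
- rotor: Centrifuge rotor on its stand, fixed, 235 mm across. Origin: hub axis at bench level. Six buckets, axes 90 mm from the hub axis, at 60*k degrees from its x axis (k = 0..5; k faces k+3). Bore 40 mm, mouth flared to 50 mm, rim 80 mm and flat floor 22 mm above the bench. Hub nut 97 mm high, 30 mm wide. Any yaw. Fingers have most room when they close along the line hub to bucket. No bucket is free.
- tray: Low grey spill tray, empty and fixed, 170 mm (x) by 130 mm (y), rim 17 mm high, floor 3 mm above the bench: a free spot to stand a tube on. Origin: centre of its underside, on the bench. A rack of capped tubes, 105 mm high, stands between it and the rotor.
- short_1: Short, stout screw-cap tube, the lowest of the three kinds, 94 mm tall, 60 g: body 34 mm in diameter, ribbed cap 41 mm in diameter from 75 to 94 mm above the foot, flat foot. Grasp the cap. Origin: centre of the foot, z up; yaw means nothing. Loose, upright on the floor of a bucket at the start. Alike and interchangeable with short_2, the other of its kind.
- short_2: Short, stout screw-cap tube, the lowest of the three kinds, 94 mm tall, 60 g: body 34 mm in diameter, ribbed cap 41 mm in diameter from 75 to 94 mm above the foot, flat foot. Grasp the cap. Origin: centre of the foot, z up; yaw means nothing. Loose, upright on the floor of a bucket at the start. Alike and interchangeable with short_1, the other of its kind.
- tall_1: Tall, slender screw-cap tube, 156 mm tall, 50 g: body 30 mm in diameter, cap 34 mm in diameter from 137 to 156 mm above the flat foot. Grasp the cap or just below it. Origin: centre of the foot, z up; yaw means nothing. Loose, upright on the floor of a bucket at the start. Alike and interchangeable with tall_2, the other of its kind.
- tall_2: Tall, slender screw-cap tube, 156 mm tall, 50 g: body 30 mm in diameter, cap 34 mm in diameter from 137 to 156 mm above the flat foot. Grasp the cap or just below it. Origin: centre of the foot, z up; yaw means nothing. Loose, upright on the floor of a bucket at the start. Alike and interchangeable with tall_1, the other of its kind.
- skirted_1: Skirted centrifuge tube of middle height, 116 mm tall, 60 g: clear body 30 mm in diameter, flat-topped ribbed cap 37 mm in diameter from 102 to 116 mm above the flat foot. Grasp the cap. Origin: centre of the foot, z up; yaw means nothing. Loose, upright on the floor of a bucket at the start. Alike and interchangeable with skirted_2, the other of its kind.
- skirted_2: Skirted centrifuge tube of middle height, 116 mm tall, 60 g: clear body 30 mm in diameter, flat-topped ribbed cap 37 mm in diameter from 102 to 116 mm above the flat foot. Grasp the cap. Origin: centre of the foot, z up; yaw means nothing. Loose, upright on the floor of a bucket at the start. Alike and interchangeable with skirted_1, the other of its kind.
Mind the look-alikes: they are no part of the job. What is shaped like the tall_1 but blue or pink is not meant. Leave any blue look-alike of the short_1 alone.

How it is judged:
At the end, for the whole second after the job is handed in: Each tube stands in a bucket of the rotor: foot 82 to 98 mm from the hub axis and within 8 mm of the bucket floor, tilted less than 0.2 rad, at rest (below 0.02 m/s). The two of each kind are in opposite buckets (over 167 mm apart; nominally 180 mm) (horizontal distance between short_1 and short_2 above 0.167 m and horizontal distance between short_1 and rotor between 0.082 and 0.098 m and z of short_1 in the frame of rotor between 0.017 and 0.03 m and angle between each of short_1, short_2, tall_1, tall_2, skirted_1, skirted_2's own z axis and vertical below 0.2 rad and linear speed of each of short_1, short_2, tall_1, tall_2, skirted_1, skirted_2 below 0.02 m/s and horizontal distance between short_2 and rotor between 0.082 and 0.098 m and z of short_2 in the frame of rotor between 0.017 and 0.03 m and horizontal distance between tall_1 and tall_2 above 0.167 m and horizontal distance between tall_1 and rotor between 0.082 and 0.098 m and z of tall_1 in the frame of rotor between 0.017 and 0.03 m and horizontal distance between tall_2 and rotor between 0.082 and 0.098 m and z of tall_2 in the frame of rotor between 0.017 and 0.03 m and horizontal distance between skirted_1 and skirted_2 above 0.167 m and horizontal distance between skirted_1 and rotor between 0.082 and 0.098 m and z of skirted_1 in the frame of rotor between 0.017 and 0.03 m and horizontal distance between skirted_2 and rotor between 0.082 and 0.098 m and z of skirted_2 in the frame of rotor between 0.017 and 0.03 m); the robot touches nothing.
It also fails if it takes over 115 s, if anything falls off the work surface, if the arm or the gripper's body presses on something with over 40 N, if the wrist force passes 120 N, or if a joint passes its speed limit or range.

### The arm

A 6-joint arm with a two-finger parallel gripper is mounted at the origin on a cart in front of the work surface, level with it; the furniture and walls round the work are solid. World frame = base frame: x ahead of the robot, y to its left, z up, the work surface at z = 0. Lengths are in m, angles in rad, forces in N, time in s.
With the tool pointing down it reaches from about 0.35 to 0.775 m from the base axis. Payload 7.3 kg.
Tool frame: the origin (TCP) lies on the centre line of the jaws, within the pads' length; the fingertips stand 25 mm ahead of it and the grasp point (between the pads) lies 6 mm ahead of it; z points along the fingers, y is the direction in which the jaws open and shut (so a half turn about z gives the same grasp; the last joint's range is limited). The gripper opens to 92 mm and grips with 3 to 60 N. Pads are 19 mm wide; open, the fingers measure 130 mm over their backs; the gripper's body (75 mm by 190 mm) begins 47 mm behind the grasp point.
Start: joints at [1.076, 0.342, 1.524, -0, 1.275, -0.146], TCP at [0.179, 0.493, 0.252] pointing down, gripper open.
Joint ranges: [-2.53, 2.53], [-0.77, 2.02], [0.04, 2.7], [-1, 4.14], [0.28, 2.66], [-3.11, 3.11]. Speed limits (rad/s): [2.57, 2.57, 3.14, 3.14, 3.14, 3.14].

### API

Orientations are given as [roll, pitch, yaw] about the fixed x, y, z axes, in that order (R = Rz(yaw) Ry(pitch) Rx(roll)).
In Python, from cell import telemetry, read_camera, workorder gives the robot as it stands.
- The arm moves only by the shell command python3 -m creep 'ROWS' [FORCE]. ROWS is JSON, one flat list of numbers, 5 for each row, row after row: the opening, from 0 (shut) to 1 (fully open), then the shift along the world's x, y, z in m, then the turn about the world's z in rad. A call has 1 to 12 rows; each row shifts and turns the pose as measured when the row begins; what a row does not reach is not made up. A row lasts 1/8 s, in which the tool goes at most 62.5 mm and 10.7 degrees, less where a joint would pass 70% of its speed; a pose out of reach is approached as far as the arm can. A call is refused whole if a number of a shift passes 0.0625 or a number of a turn 0.188, either way. A call with a gripper value outside its range is refused whole. The fingers move at their own pace and stop on an object; FORCE is the grip in N (left out, the last holds). Time passes only in rows, so rows that do not move let the fingers close. It gives the time, the measured TCP pose, the force and the opening at its end, in the units of the state.
- telemetry.observe(): the state, without advancing time (a new reading comes with each control period).
- read_camera(name): name is "scene" or "top" or "wrist"; returns a dict with "image" (384x512x3 uint8, red, green, blue), "fovy" (degrees; the focal length in pixels is half the picture's height over the tangent of half this angle, whatever the lens; pixels are square), "cx", "cy" (the principal point, pixels), "R" (3x3) and "t" (3): a world point X has camera coordinates R X + t. Camera axes: x right, y down, z forward; pixel columns grow to the right and rows downward; lengths in m; the calibration is good to about 2 mm. The wrist camera is an equidistant fisheye: a pixel r from the principal point sees the ray r / f radians off the axis. A picture is of the moment at which its call begins. There is no depth.
- workorder.hand_in(): hands the job in, once; it reports no verdict.
The state is a dict: "time": time; "qpos": joint angles; "qvel": joint speeds; "joint_efforts": joint torques, N m; "tool_pos": TCP position; "tool_rot": TCP orientation; "contact_force": force on the tool from outside, world axes, zero at the start; "torque": the same for the moment, N m; "opening": finger opening in m.
Only numpy, scipy, OpenCV 4.12 (cv2) and the standard library are available. Lean on these libraries where they do the work, as an engineer would, in place of code of your own. Each camera call takes 0.05 s, during which the arm holds its last target.

## Working session

There is one attempt and no reset: what is moved stays moved. The work goes in short steps, Python scripts to look and compute and a shell command to move; the robot and the scene stay as the last step left them, time stands still between calls to the robot, and variables do not carry over. Pictures are saved under pics/ and viewed, and the job is handed in when it is done.

```bash
mkdir -p pics
python3 - <<'E'
from cell import telemetry, read_camera
import cv2
print(telemetry.observe())
for n in ("scene","top","wrist"):
    c=read_camera(n); cv2.imwrite(f"pics/{n}0.png",c["image"][:,:,::-1]); print(n,c["fovy"],c["cx"],c["cy"],c["R"],c["t"])
E
```

```text
{'time': 0.0, 'qpos': array([ 1.07600465e+00,  3.42732018e-01,  1.52503702e+00, -4.99483353e-06,
        1.27538517e+00, -1.45998454e-01]), 'qvel': array([ 0.00139106,  0.00128321, -0.00103529,  0.00053933, -0.00028444,
        0.00027824]), 'joint_efforts': array([ 2.75331353e-03, -4.31245387e+01, -2.44218886e+01,  7.18800444e-02,
        5.58816385e-02, -1.55294060e-04]), 'tool_pos': array([0.1792261 , 0.49306206, 0.25103313]), 'tool_rot': array([-3.14004702e+00, -2.22448957e-04,  2.79280071e+00]), 'contact_force': array([0.6172766 , 0.15633198, 0.01208928]), 'torque': array([ 0.01462852,  0.01870755, -0.01213075]), 'opening': 0.0918974007409343}
scene 52.795945266815295 251.84988132087713 193.667364637278 [[-0.89051849 -0.45471496  0.01452996]
 [-0.23041307  0.4232444  -0.87622714]
 [ 0.39228386 -0.78364436 -0.48167924]] [0.46175462 0.12231023 1.06339374]
top 55.41597509599216 256.34064174344195 191.3486084931758 [[-0.02385547 -0.99963722  0.01250365]
 [-0.99503032  0.02253236 -0.09698946]
 [ 0.09667253 -0.01475524 -0.99520686]] [0.06669111 0.47456964 1.16733366]
wrist 65.70646984690485 257.29693659021586 189.60629643740407 [[ 3.42134060e-01  9.39651058e-01 -4.17398908e-04]
 [ 9.06476113e-01 -3.29937755e-01  2.63518754e-01]
 [ 2.47477960e-01 -9.05371033e-02 -9.64654183e-01]] [-0.52423312 -0.03319308  0.38880208]
```

View pics/scene0.png

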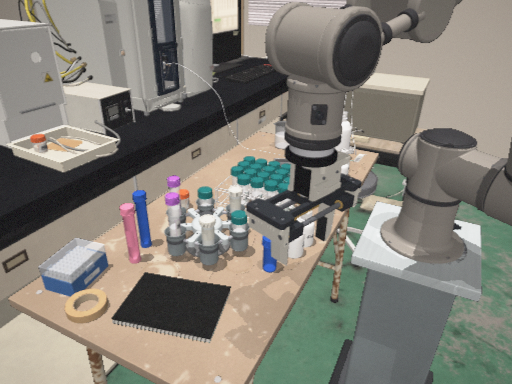

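View pics/top0.png

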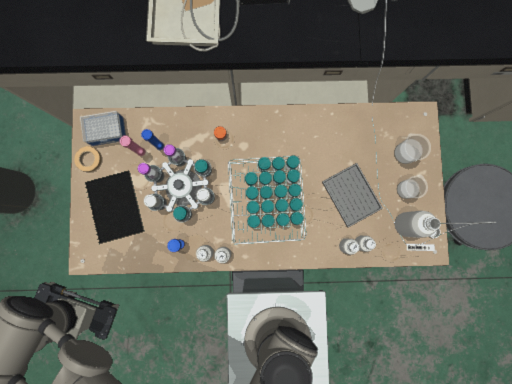

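View pics/wrist0.png

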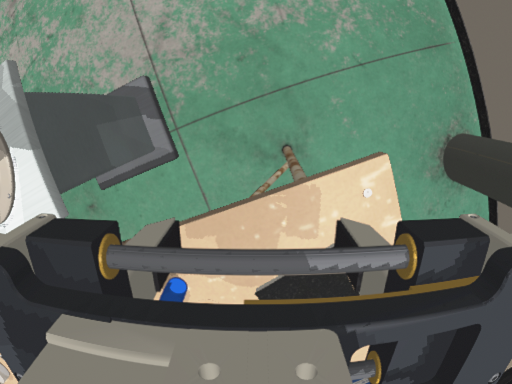

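```bash
cat > h.py <<'E'
import numpy as np, cv2
from cell import telemetry, read_camera
def f(c): return c["image"].shape[0]/2/np.tan(np.radians(c["fovy"])/2)
def ray(c,u,v,fish=False):
    F=f(c); x=(u-c["cx"])/F; y=(v-c["cy"])/F
    if fish:
        r=np.hypot(x,y); d=np.array([x/r*np.sin(r),y/r*np.sin(r),np.cos(r)]) if r>0 else np.array([0,0,1.])
    else: d=np.array([x,y,1.])
    o=-c["R"].T@c["t"]; return o,c["R"].T@d
def plane(c,u,v,z,fish=False):
    o,d=ray(c,u,v,fish); return o+d*(z-o[2])/d[2]
def proj(c,X):
    p=c["R"]@np.asarray(X)+c["t"]; F=f(c); return p[0]/p[2]*F+c["cx"],p[1]/p[2]*F+c["cy"]
def projf(c,X):
    p=c["R"]@np.asarray(X)+c["t"]; F=f(c); r=np.hypot(p[0],p[1]); th=np.arctan2(r,p[2])
    return F*th*p[0]/r+c["cx"],F*th*p[1]/r+c["cy"]
E
python3 - <<'E'
from h import *
c=read_camera("top"); im=c["image"][:,:,::-1]
cv2.imwrite("pics/topz.png",cv2.resize(im[130:260,110:240],None,fx=4.6,fy=4.6,interpolation=cv2.INTER_CUBIC))
s=read_camera("scene"); im=s["image"][:,:,::-1]
cv2.imwrite("pics/scenez.png",cv2.resize(im[160:290,110:280],None,fx=4.6,fy=4.6,interpolation=cv2.INTER_CUBIC))
E
```

```text
(no output)
```

View pics/topz.png

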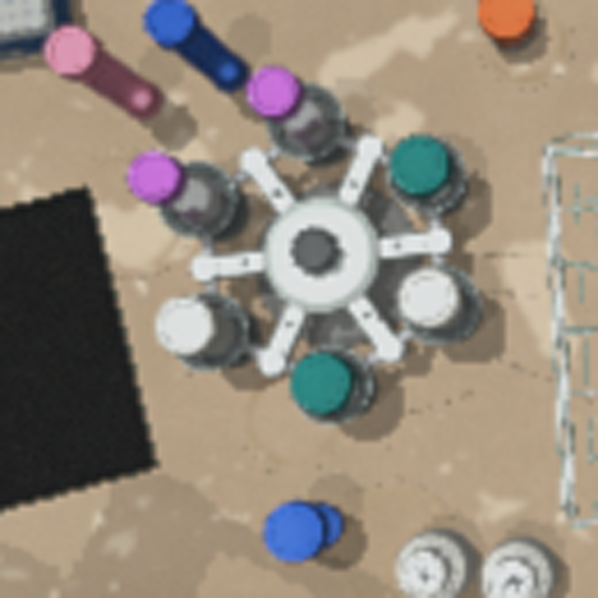

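View pics/scenez.png

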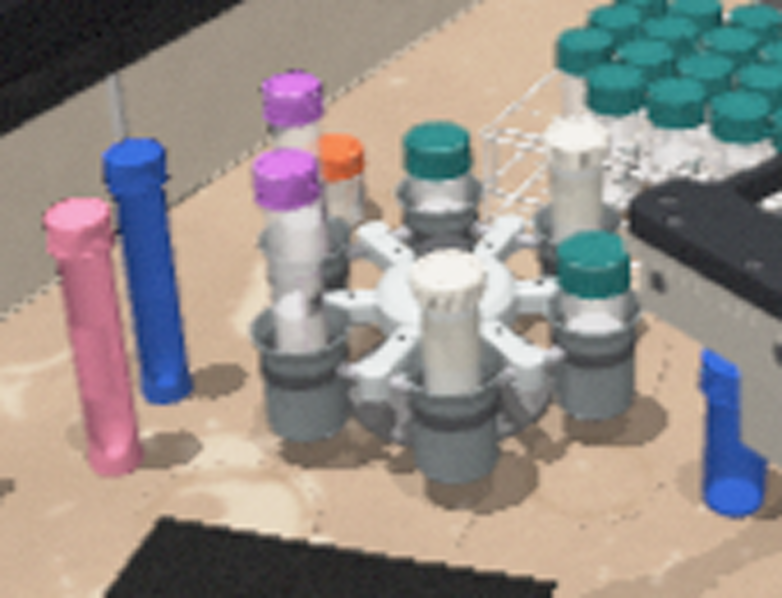

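```bash
cat > m.py <<'E'
from h import *
from scipy.optimize import least_squares
c=read_camera("top"); s=read_camera("scene")
hsv=cv2.cvtColor(c["image"],cv2.COLOR_RGB2HSV)
def blobs(mask,lo=60,hi=700,full=False):
    n,l,st,ce=cv2.connectedComponentsWithStats(mask.astype(np.uint8))
    return [(tuple(ce[i].round(1)),st[i,4],st[i,2],st[i,3]) for i in range(1,n) if lo<st[i,4]<hi]
H,S,V=[hsv[:,:,i].astype(int) for i in range(3)]
roi=np.zeros(H.shape,bool); roi[140:225,135:222]=1
M={'M':roi&(H>138)&(H<158)&(S>70),'G':roi&(H>75)&(H<100)&(S>120)}
Zt={'M':.178,'G':.116,'W':.138}
for k,m in M.items():
    for b in blobs(m): print(k,b,plane(c,*b[0],Zt[k]).round(4))
blue=(H>105)&(H<125)&(S>140)
for b in blobs(blue,40): print('blue',b)
print(H[195,204],S[195,204],V[195,204],H[202,152],S[202,152],V[202,152])
W=roi&(S<40)&(V>215)
for b in blobs(W,30,3000): print('W',b,plane(c,*b[0],Zt['W']).round(4))
print("hub",plane(c,110+316/4.6,130+250/4.6,.097).round(4))
print("tray",plane(c,352,195,.01))
E
python3 m.py
```

```text
M ((np.float64(169.2), np.float64(149.8)), np.int32(109), np.int32(13), np.int32(11)) [0.5855 0.3035 0.178 ]
M ((np.float64(143.5), np.float64(168.2)), np.int32(109), np.int32(12), np.int32(12)) [0.5341 0.3762 0.178 ]
G ((np.float64(201.1), np.float64(165.7)), np.int32(126), np.int32(13), np.int32(13)) [0.5483 0.2216 0.116 ]
G ((np.float64(179.8), np.float64(212.7)), np.int32(133), np.int32(13), np.int32(13)) [0.4083 0.2861 0.116 ]
blue ((np.float64(151.4), np.float64(138.5)), np.int32(176), np.int32(21), np.int32(19))
blue ((np.float64(175.1), np.float64(244.8)), np.int32(153), np.int32(16), np.int32(13))
90 2 224 80 3 224
W ((np.float64(189.0), np.float64(163.8)), np.int32(36), np.int32(7), np.int32(10)) [0.551  0.2542 0.138 ]
W ((np.float64(166.1), np.float64(166.6)), np.int32(35), np.int32(8), np.int32(9)) [0.5441 0.3216 0.138 ]
W ((np.float64(179.2), np.float64(184.9)), np.int32(241), np.int32(21), np.int32(21)) [0.4889 0.2833 0.138 ]
W ((np.float64(202.1), np.float64(182.2)), np.int32(37), np.int32(11), np.int32(5)) [0.4954 0.2161 0.138 ]
W ((np.float64(158.4), np.float64(187.2)), np.int32(47), np.int32(15), np.int32(6)) [0.4835 0.3441 0.138 ]
W ((np.float64(202.4), np.float64(194.3)), np.int32(69), np.int32(11), np.int32(9)) [0.4597 0.2156 0.138 ]
W ((np.float64(191.5), np.float64(201.8)), np.int32(47), np.int32(11), np.int32(13)) [0.4384 0.2476 0.138 ]
W ((np.float64(149.8), np.float64(200.7)), np.int32(76), np.int32(11), np.int32(10)) [0.4444 0.3691 0.138 ]
W ((np.float64(170.5), np.float64(204.0)), np.int32(44), np.int32(9), np.int32(14)) [0.4334 0.3088 0.138 ]
hub [0.4956 0.2929 0.097 ]
tray [ 0.45798534 -0.2596349   0.01      ]
```

```bash
cat > fit.py <<'E'
from h import *
from scipy.optimize import least_squares
c=read_camera("top")
P=[(plane(c,169.2,149.8,.178)),plane(c,201.1,165.7,.116),plane(c,203.2,194.5,.138),plane(c,179.8,212.7,.116),plane(c,150.2,200.6,.138),plane(c,143.5,168.2,.178)]
P=np.array(P)[:,:2]
def res(p):
    a=p[2]-np.arange(6)*np.pi/3
    return (P-np.c_[p[0]+.09*np.cos(a),p[1]+.09*np.sin(a)]).ravel()
r=least_squares(res,[.49,.29,.2]); print(r.x, (r.fun.reshape(-1,2)*1000).round(1))
a=r.x[2]-np.arange(6)*np.pi/3
for k in range(6): print(k,"bucket",(r.x[0]+.09*np.cos(a[k])).round(4),(r.x[1]+.09*np.sin(a[k])).round(4),"ang",a[k].round(3),"cap",P[k].round(4))
# triangulate lookalikes & check heights w/ scene
s=read_camera("scene")
for k,z in zip(range(6),[.178,.116,.138,.116,.138,.178]): print(k,np.round(proj(s,[*P[k],z]),1))
E
python3 fit.py
python3 - <<'E'
from h import *
s=read_camera("scene");c=read_camera("top")
# blue near: base top-view; cap
for n,u,v in (("bluecap",174,245),("bluebase",182,244.3),("pinkcap",125,140.7),("pinkbase",141.5,151.5),("bl2cap",147,134),("bl2base",160,145.5),("white1",203.5,254),("white2",222,255)):
    print(n,plane(c,u,v,0.0).round(3),plane(c,u,v,0.156).round(3))
im=read_camera("top")["image"][:,:,::-1]
cv2.imwrite("pics/tray.png",cv2.resize(im[100:280,220:400],None,fx=3.3,fy=3.3,interpolation=cv2.INTER_CUBIC))
E
```

```text
[0.49664971 0.2947555  0.09424517] [[-0.7  0.3]
 [-0.5  0.2]
 [-0.1  0.3]
 [ 1.3 -0.2]
 [ 0.2 -0.2]
 [-0.1 -0.4]]
0 bucket 0.5863 0.3032 ang 0.094 cap [0.5855 0.3035]
1 bucket 0.5488 0.2214 ang -0.953 cap [0.5483 0.2216]
2 bucket 0.4592 0.2129 ang -2.0 cap [0.459  0.2133]
3 bucket 0.407 0.2863 ang -3.047 cap [0.4083 0.2861]
4 bucket 0.4445 0.3681 ang -4.095 cap [0.4447 0.3679]
5 bucket 0.5341 0.3766 ang -5.142 cap [0.5341 0.3762]
0 [174.  177.7]
1 [205.5 189.3]
2 [235.8 188.3]
3 [239.4 213.2]
4 [208.3 217.6]
5 [172.8 194.8]
bluecap [0.309 0.328 0.   ] [0.315 0.295 0.156]
bluebase [0.31  0.302 0.   ] [0.317 0.272 0.156]
pinkcap [0.658 0.491 0.   ] [0.62  0.437 0.156]
pinkbase [0.621 0.436 0.   ] [0.587 0.389 0.156]
bl2cap [0.68  0.418 0.   ] [0.639 0.373 0.156]
bl2base [0.64  0.374 0.   ] [0.604 0.335 0.156]
white1 [0.277 0.232 0.   ] [0.288 0.212 0.156]
white2 [0.272 0.172 0.   ] [0.284 0.159 0.156]
```

View pics/tray.png

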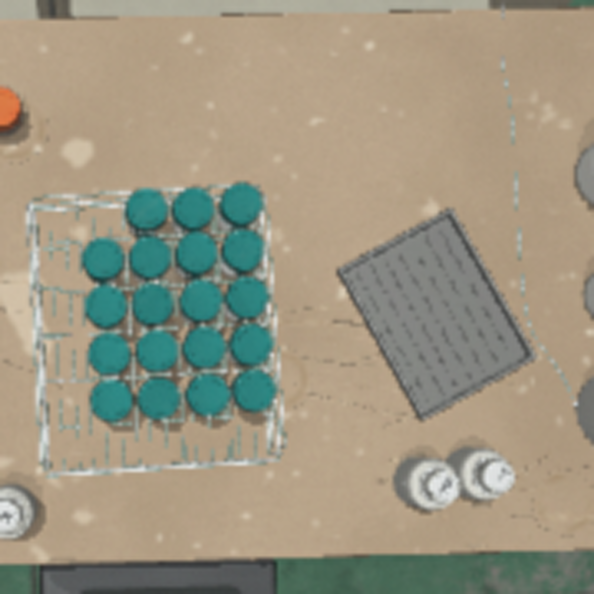

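```bash
python3 -m creep '[1,0.038,-0.0345,0,-0.187, 1,0.038,-0.0345,0,-0.187, 1,0.038,-0.0345,0,-0.187, 1,0.038,-0.0345,0,-0.187, 1,0.038,-0.0345,0,-0.187, 1,0.038,-0.0345,0,-0.187]' 25
```

```text
time: 1.35
tool_pos: [0.411, 0.2823, 0.2523]
tool_rot: [3.139, -0.001, 1.663]
contact_force: [0.7, 0.4, 0.2]
opening: 0.0918
```

```bash
python3 -m creep '[1,-0.003,0.004,-0.04,0, 1,0,0,-0.02,0]'
python3 - <<'E'
from h import *
print(telemetry.observe()["tool_pos"])
c=read_camera("wrist"); im=c["image"][:,:,::-1].copy()
for p in ([.407,.2863,.116],[.4445,.3681,.138],[.5341,.3766,.178],[.4592,.2129,.138],[.4966,.2948,.097],[.31,.295,.156]):
    u,v=projf(c,p); print(u,v); cv2.circle(im,(int(u),int(v)),3,(0,0,255),1)
cv2.imwrite("pics/w1.png",im)
c=read_camera("scene"); cv2.imwrite("pics/s1.png",c["image"][100:300,100:350,::-1].repeat(3,0).repeat(3,1))
E
```

```text
time: 1.6
tool_pos: [0.4122, 0.2836, 0.1924]
tool_rot: [3.133, -0.003, 1.654]
contact_force: [-0.3, -0.0, 0.4]
opening: 0.0919
[0.41218854 0.28362887 0.19243677]
249.03729212728913 203.17986632595333
318.0256961847842 94.11463720290233
472.9097457106184 104.22445010335584
308.4797097251797 305.1294895623605
357.8633303919296 194.19307515242383
101.15042801085676 196.61098885688952
```

View pics/w1.png

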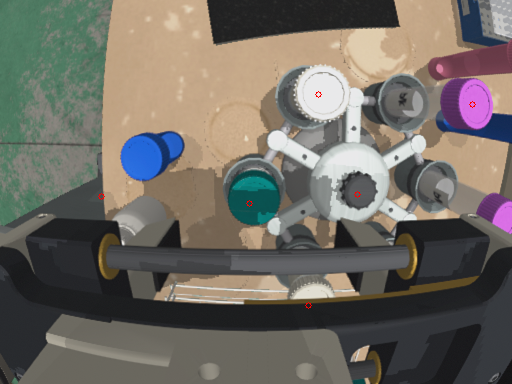

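View pics/s1.png

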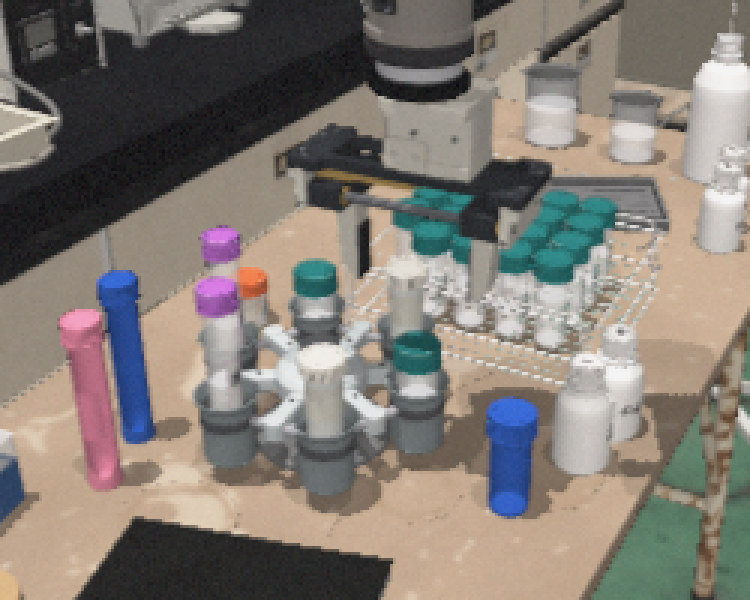

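```bash
cat > w.py <<'E'
from h import *
def wcaps(c=None):
    c=c or read_camera("wrist")
    h=cv2.cvtColor(c["image"],cv2.COLOR_RGB2HSV); H,S,V=[h[:,:,i].astype(int) for i in range(3)]
    ms={'G':((H>75)&(H<100)&(S>120)),'M':((H>138)&(H<158)&(S>90)),'B':((H>105)&(H<125)&(S>140))}
    for k,m in ms.items():
        cs,_=cv2.findContours(m.astype(np.uint8),cv2.RETR_EXTERNAL,cv2.CHAIN_APPROX_NONE)
        for q in cs:
            if cv2.contourArea(q)>400:
                (u,v),ax,an=cv2.fitEllipse(q); print(k,round(u,1),round(v,1),np.round(ax,1), plane(c,u,v,{'G':.116,'M':.178,'B':.094}[k],True).round(4))
if __name__=="__main__": print(telemetry.observe()["tool_pos"].round(4)); wcaps()
E
python3 w.py
python3 - <<'E'
import cv2
im=cv2.imread("pics/w1.png"); cv2.imwrite("pics/w1z.png",cv2.resize(im[60:240,220:500],None,fx=2.8,fy=2.8))
E
```

```text
[0.4118 0.2837 0.1923]
G 254.3 197.3 [51.3 54. ] [0.4099 0.2912 0.116 ]
M 497.3 211.6 [29.9 41.3] [0.5755 0.3117 0.178 ]
M 467.4 103.8 [50.5 54.5] [0.5286 0.376  0.178 ]
B 150.5 154.0 [43.  65.1] [0.323  0.3142 0.094 ]
B 479.1 124.0 [25.3 90.8] [0.6177 0.3731 0.094 ]
B 478.2 24.5 [32.1 50.7] [0.6094 0.4718 0.094 ]
```

View pics/w1z.png

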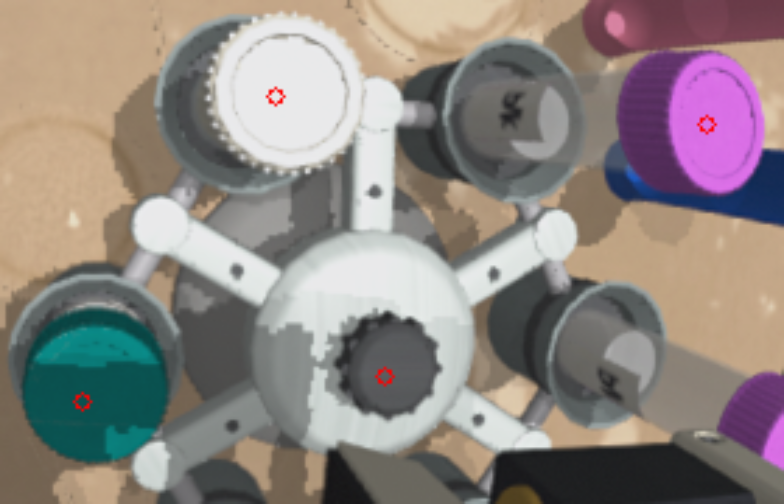

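```bash
python3 -m creep '[1,-0.003,0.003,-0.03,0.01, 1,0,0,-0.03,0, 1,0,0,0,0]'
```

```text
time: 2.12
tool_pos: [0.411, 0.2893, 0.1366]
tool_rot: [3.126, -0.006, 1.667]
contact_force: [-0.4, -0.2, -1.0]
opening: 0.0919
```

```bash
python3 -m creep '[1,-0.002,-0.002,-0.02,0, 1,0,0,0,0, 0,0,0,0,0, 0,0,0,0,0, 0,0,0,0,0, 0,0,0,0,0]' 25
```

```text
time: 2.88
tool_pos: [0.413, 0.2901, 0.1244]
tool_rot: [3.114, -0.01, 1.669]
contact_force: [0.6, 0.3, -0.8]
opening: 0.0566
```

```bash
python3 -c "
from cell import telemetry
o=telemetry.observe();print(o)"; python3 -m creep '[0,0,0,0,0, 0,0,0,0,0]';python3 -c "
from cell import telemetry
o=telemetry.observe();print(o['qpos'],o['tool_pos'],o['tool_rot'],o['opening'])"
```

```text
{'time': 2.875, 'qpos': array([ 4.60493565e-01,  4.36086164e-01,  1.77614993e+00, -3.95278720e-04,
        8.99570759e-01,  3.63071105e-01]), 'qvel': array([-0.00082502, -0.00540179, -0.00334995, -0.00010487,  0.00296553,
       -0.00029315]), 'joint_efforts': array([ 8.30929144e-03, -4.30922055e+01, -1.95622605e+01,  7.11816084e-02,
       -1.37434644e-01,  2.91374381e-03]), 'tool_pos': array([0.41299359, 0.29005356, 0.1243837 ]), 'tool_rot': array([ 3.11363512, -0.01028087,  1.66860374]), 'contact_force': array([ 0.56921686,  0.33738101, -0.82467661]), 'torque': array([-0.11646392,  0.02727035,  0.01084444]), 'opening': 0.056616554940669375}
time: 3.12
tool_pos: [0.4129, 0.29, 0.1244]
tool_rot: [3.114, -0.01, 1.669]
contact_force: [-0.6, -0.4, -0.1]
opening: 0.0403
[ 4.60494015e-01  4.36016288e-01  1.77619350e+00 -3.90047883e-04
  8.99795832e-01  3.63061527e-01] [0.41291828 0.29001778 0.12440418] [ 3.11382234 -0.01021395  1.66860865] 0.040342495381674996
```

```bash
python3 -m creep '[0,0,0,0.03,0, 0,0,0,0.035,0, 0,0,0,0.035,0, 0,0,0,0.035,0, 0,0,0,0,0]'
python3 - <<'E'
from h import *
c=read_camera("scene"); cv2.imwrite("pics/s2.png",c["image"][100:300,100:350,::-1].repeat(3,0).repeat(3,1))
E
```

```text
time: 3.75
tool_pos: [0.4116, 0.2892, 0.2619]
tool_rot: [3.118, -0.009, 1.668]
contact_force: [-0.4, 0.8, -0.3]
opening: 0.0407
```

View pics/s2.png

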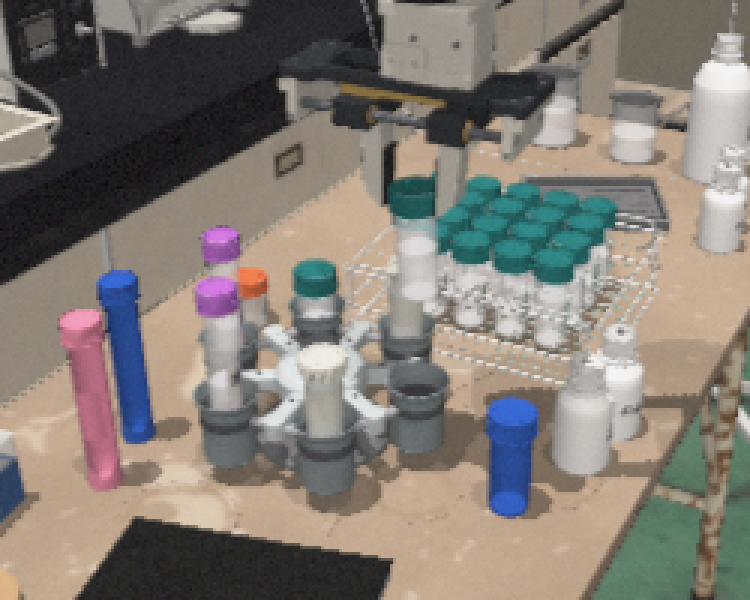

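```bash
python3 -m creep '[0,0.0043,-0.05,0,0, 0,0.0043,-0.05,0,0, 0,0.0043,-0.05,0,0, 0,0.0043,-0.05,0,0, 0,0.0043,-0.05,0,0, 0,0.0043,-0.05,0,0, 0,0.0043,-0.05,0,0, 0,0.0043,-0.05,0,0, 0,0.0043,-0.05,0,0, 0,0.0043,-0.05,0,0, 0,0.0043,-0.05,0,0]'
```

```text
time: 5.18
tool_pos: [0.4494, -0.2741, 0.2429]
tool_rot: [-3.136, -0.018, 1.674]
contact_force: [1.1, 0.9, -0.9]
opening: 0.0409
```

```bash
python3 -m creep '[0,0.005,0.008,-0.03,0, 0,0.004,0.004,-0.03,0, 0,0,0,-0.03,0, 0,0,0,-0.02,0, 0,0,0,0,0]'
```

```text
time: 5.8
tool_pos: [0.454, -0.2635, 0.1207]
tool_rot: [-3.125, -0.027, 1.667]
contact_force: [0.3, -0.5, -0.7]
opening: 0.041
```

```bash
python3 -m creep '[0,0,0,-0.008,0, 0,0,0,-0.004,0, 0,0,0,0,0]'; python3 -m creep '[0,0,0,-0.003,0, 0,0,0,0,0]'
```

```text
time: 6.18
tool_pos: [0.4542, -0.2636, 0.1086]
tool_rot: [-3.126, -0.027, 1.667]
contact_force: [0.2, 0.5, -0.5]
opening: 0.0404
time: 6.42
tool_pos: [0.4547, -0.264, 0.1063]
tool_rot: [-3.127, -0.025, 1.667]
contact_force: [0.1, -0.6, -0.3]
opening: 0.0402
```

```bash
python3 -m creep '[0,0,0,-0.002,0, 0,0,0,0,0]'; python3 -m creep '[0,0,0,-0.002,0, 0,0,0,0,0]'
```

```text
time: 6.68
tool_pos: [0.4552, -0.2647, 0.106]
tool_rot: [-3.129, -0.023, 1.668]
contact_force: [-0.0, -0.7, -0.8]
opening: 0.0405
time: 6.92
tool_pos: [0.4556, -0.2655, 0.1059]
tool_rot: [-3.13, -0.02, 1.668]
contact_force: [0.2, -0.3, -0.4]
opening: 0.0407
```

```bash
python3 -m creep '[0.7,0,0,0,0, 0.7,0,0,0,0, 0.7,0,0,0,0, 0.7,0,0,0.02,0, 1,0,0,0.04,0, 1,0,0,0.05,0, 1,0,0,0.05,0]'
python3 - <<'E'
from h import *
c=read_camera("scene"); cv2.imwrite("pics/s3.png",c["image"][80:280,200:400,::-1].repeat(3,0).repeat(3,1))
E
python3 w.py
```

```text
time: 7.8
tool_pos: [0.4533, -0.2634, 0.2648]
tool_rot: [-3.122, -0.029, 1.668]
contact_force: [1.4, -0.4, 0.1]
opening: 0.0889
[ 0.4553 -0.2649  0.2719]
G 252.9 179.8 [35.2 36.7] [ 0.4492 -0.2606  0.116 ]
G 357.0 11.3 [26.2 82.4] [ 0.5371 -0.0746  0.116 ]
G 293.9 6.6 [16.2 38.5] [ 0.4724 -0.0816  0.116 ]
```

View pics/s3.png

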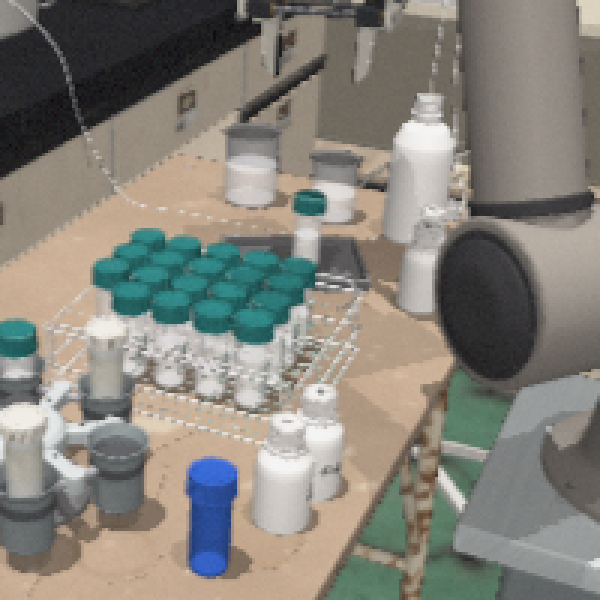

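```bash
python3 -m creep '[1,0.0066,0.053,0.004,0.087, 1,0.0066,0.053,0.004,0.087, 1,0.0066,0.053,0.004,0.087, 1,0.0066,0.053,0.004,0.087, 1,0.0066,0.053,0.004,0.087, 1,0.0066,0.053,0.004,0.087, 1,0.0066,0.053,0.004,0.087, 1,0.0066,0.053,0.004,0.087, 1,0.0066,0.053,0.004,0.087, 1,0.0066,0.053,0.004,0.087, 1,0.0066,0.053,0.004,0.087, 1,0.0066,0.053,0.004,0.087]'; python3 -m creep '[1,0,0,0,0]'
```

```text
time: 9.4
tool_pos: [0.533, 0.3878, 0.3102]
tool_rot: [-3.125, -0.024, 2.738]
contact_force: [1.4, -0.9, 0.2]
opening: 0.0918
time: 9.52
tool_pos: [0.5323, 0.3915, 0.3079]
tool_rot: [-3.124, -0.026, 2.744]
contact_force: [-0.2, 0.9, 0.4]
opening: 0.0915
```

```bash
python3 -m creep '[1,0.002,-0.007,-0.02,-0.03, 1,0,-0.007,-0.03,0, 1,0,0,0,0]'
python3 - <<'E'
from h import *
o=telemetry.observe(); print(o["tool_pos"],o["tool_rot"])
c=read_camera("wrist"); im=c["image"][:,:,::-1].copy()
for p in ([.5341,.3766,.178],[.4966,.2948,.097],[.4445,.3681,.138]):
    u,v=projf(c,p); cv2.circle(im,(int(u),int(v)),3,(0,0,255),1)
cv2.imwrite("pics/w4.png",im)
E
python3 w.py
```

```text
time: 9.9
tool_pos: [0.5338, 0.376, 0.2543]
tool_rot: [-3.121, -0.027, 2.712]
contact_force: [-0.9, 0.6, 0.1]
opening: 0.0919
[0.5337857  0.37602882 0.25425858] [-3.12090864 -0.02718269  2.71170394]
[0.5345 0.3766 0.2562]
G 16.5 209.3 [26.5 49.4] [0.43   0.0808 0.116 ]
G 9.6 179.2 [22.9 38.3] [0.3923 0.0939 0.116 ]
M 211.2 289.4 [32.1 39. ] [0.5837 0.3094 0.178 ]
M 262.7 207.1 [40.6 44.8] [0.5346 0.3793 0.178 ]
B 302.5 287.1 [25.5 34.7] [0.6677 0.3706 0.094 ]
B 402.7 202.6 [12.9 92. ] [0.62   0.5136 0.094 ]
B 130.5 34.8 [32.4 58.6] [0.329  0.3191 0.094 ]
```

View pics/w4.png

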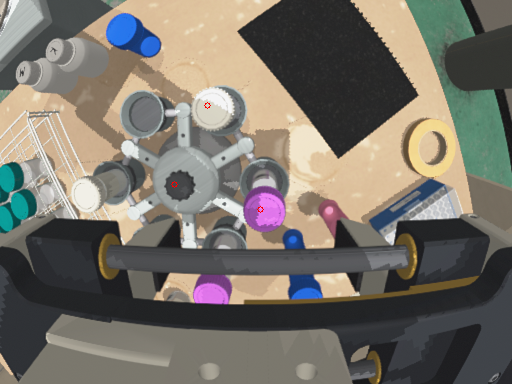

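```bash
python3 -m creep '[1,0,0.001,-0.03,0, 1,0,0,-0.03,0, 1,0,0,-0.018,0, 1,0,0,0,0]'
```

```text
time: 10.5
tool_pos: [0.5381, 0.3794, 0.1855]
tool_rot: [-3.137, -0.016, 2.711]
contact_force: [-0.3, -0.6, -0.4]
opening: 0.0917
```

```bash
python3 -m creep '[0.6,-0.004,-0.002,-0.008,0, 0.5,0,0,0,0, 0,0,0,0,0, 0,0,0,0,0, 0,0,0,0,0, 0,0,0,0,0, 0,0,0,0,0, 0,0,0,0,0]' 25; python3 -m creep '[0,0,0,0,0, 0,0,0,0,0]'
```

```text
time: 11.5
tool_pos: [0.5356, 0.3783, 0.182]
tool_rot: [3.14, -0.011, 2.711]
contact_force: [0.6, 0.3, 0.3]
opening: 0.0329
time: 11.75
tool_pos: [0.5357, 0.3783, 0.182]
tool_rot: [3.14, -0.011, 2.711]
contact_force: [0.3, 1.0, 0.4]
opening: 0.0327
```

```bash
python3 -m creep '[0,0,0,0.03,0, 0,0,0,0.04,0, 0,0,0,0.04,0, 0,0,0,0.035,0, 0,0,0,0,0]'
```

```text
time: 12.38
tool_pos: [0.5344, 0.3776, 0.3295]
tool_rot: [-3.14, -0.013, 2.711]
contact_force: [-0.1, -1.0, -1.0]
opening: 0.0328
```

```bash
python3 -m creep '[0,-0.0212,-0.0152,0,-0.175, 0,-0.0212,-0.0152,0,-0.175, 0,-0.0212,-0.0152,0,-0.175, 0,-0.0212,-0.0152,0,-0.175, 0,-0.0212,-0.0152,0,-0.175, 0,-0.0212,-0.0152,0,-0.175, 0,0,0,0,0]';  python3 - <<'E'
from h import *
o=telemetry.observe(); print(o["tool_pos"],o["tool_rot"])
c=read_camera("wrist"); im=c["image"][:,:,::-1].copy()
for p in ([.407,.2863,.08],[.4966,.2948,.097]):
    u,v=projf(c,p); cv2.circle(im,(int(u),int(v)),3,(0,0,255),1)
cv2.imwrite("pics/w5.png",im)
c=read_camera("scene"); cv2.imwrite("pics/s5.png",c["image"][100:300,100:350,::-1].repeat(3,0).repeat(3,1))
E
```

```text
time: 13.25
tool_pos: [0.4003, 0.2821, 0.3181]
tool_rot: [-3.125, -0.013, 1.627]
contact_force: [-0.2, -0.8, -0.3]
opening: 0.0328
[0.40028385 0.28209773 0.31807625] [-3.12457565 -0.01287217  1.62747511]
```

View pics/w5.png

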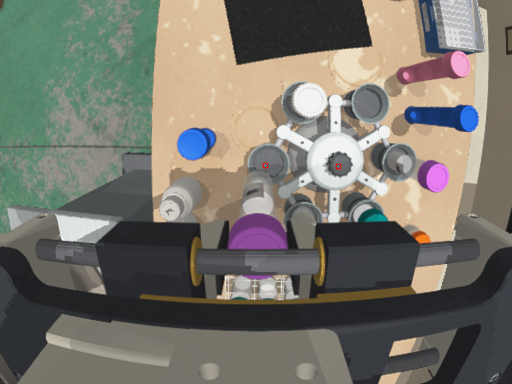

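View pics/s5.png

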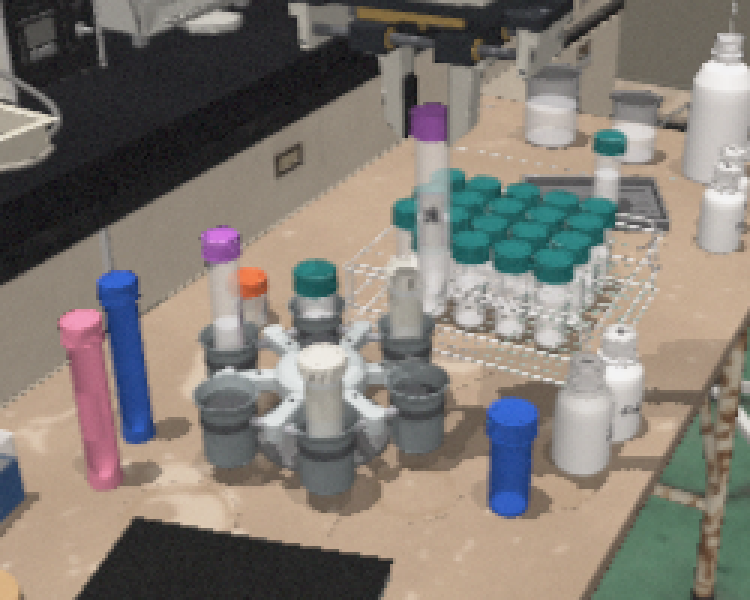

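```bash
cat > foot.py <<'E'
import sys,numpy as np
from cell import telemetry
from scipy.spatial.transform import Rotation as R
o=telemetry.observe(); L=float(sys.argv[1])
r=R.from_euler('xyz',o["tool_rot"]); z=r.as_matrix()[:,2]
print("tcp",o["tool_pos"].round(4),"z",z.round(3),"foot",(o["tool_pos"]+z*L).round(4),"F",o["contact_force"].round(1),"yaw",o["tool_rot"][2].round(3),"op",o["opening"].round(4))
E
python3 foot.py .16
```

```text
Traceback (most recent call last):
  File "foot.py", line 6, in <module>
    print("tcp",o["tool_pos"].round(4),"z",z.round(3),"foot",(o["tool_pos"]+z*L).round(4),"F",o["contact_force"].round(1),"yaw",o["tool_rot"][2].round(3),"op",o["opening"].round(4))
                                                                                                                                                               ^^^^^^^^^^^^^^^^^^
AttributeError: 'float' object has no attribute 'round'
```

```bash
sed -i 's/o\["opening"\].round(4)/round(o["opening"],4)/' foot.py; python3 foot.py .16
```

```text
tcp [0.4017 0.2829 0.3181] z [-0.017  0.012 -1.   ] foot [0.399  0.2849 0.1582] F [ 0.2 -0.  -1. ] yaw 1.63 op 0.0329
```

```bash
python3 -m creep '[0,0.007,0.002,-0.02,0.03, 0,0,0,-0.025,0, 0,0,0,0,0]';python3 foot.py .16
```

```text
time: 13.72
tool_pos: [0.4112, 0.2864, 0.2707]
tool_rot: [-3.126, -0.014, 1.668]
contact_force: [-0.2, 0.6, 1.1]
opening: 0.0326
tcp [0.4112 0.2864 0.2707] z [-0.017  0.012 -1.   ] foot [0.4084 0.2883 0.1108] F [-0.2  0.6  1.1] yaw 1.668 op 0.0326
```

Foot is over the bucket; lower in.

```bash
python3 -m creep '[0,0,0,-0.02,0, 0,0,0,-0.02,0, 0,0,0,0,0]';python3 foot.py .16;  python3 -m creep '[0,0,0,-0.015,0, 0,0,0,-0.015,0, 0,0,0,0,0]';python3 foot.py .16
```

```text
time: 14.1
tool_pos: [0.4138, 0.2879, 0.2317]
tool_rot: [-3.129, -0.015, 1.672]
contact_force: [0.0, 0.3, -0.6]
opening: 0.0327
tcp [0.4138 0.2879 0.2317] z [-0.014  0.013 -1.   ] foot [0.4115 0.29   0.0717] F [ 0.   0.3 -0.6] yaw 1.672 op 0.0327
time: 14.48
tool_pos: [0.4152, 0.2888, 0.2024]
tool_rot: [-3.132, -0.016, 1.674]
contact_force: [-0.2, 0.1, 0.3]
opening: 0.0329
tcp [0.4152 0.2888 0.2024] z [-0.011  0.015 -1.   ] foot [0.4135 0.2912 0.0424] F [-0.2  0.1  0.3] yaw 1.674 op 0.0329
```

```bash
python3 -m creep '[0,-0.006,-0.003,-0.012,0, 0,0,0,0,0]';python3 foot.py .16;  python3 -m creep '[0,0,0,-0.008,0, 0,0,0,0,0]';python3 foot.py .16
```

```text
time: 14.72
tool_pos: [0.4092, 0.2857, 0.1903]
tool_rot: [-3.133, -0.017, 1.674]
contact_force: [-0.8, -0.1, -0.2]
opening: 0.0323
tcp [0.4092 0.2857 0.1903] z [-0.01   0.016 -1.   ] foot [0.4076 0.2882 0.0303] F [-0.8 -0.1 -0.2] yaw 1.674 op 0.0323
time: 14.98
tool_pos: [0.4098, 0.286, 0.1826]
tool_rot: [-3.136, -0.017, 1.674]
contact_force: [0.8, -0.7, -1.2]
opening: 0.0331
tcp [0.4098 0.286  0.1826] z [-0.008  0.017 -1.   ] foot [0.4085 0.2887 0.0226] F [ 0.8 -0.7 -1.2] yaw 1.674 op 0.0331
```

Essentially on the floor. Release and lift.

```bash
python3 -m creep '[0.6,0,0,0,0, 0.8,0,0,0,0, 1,0,0,0,0, 1,0,0,0,0, 1,0,0,0,0, 1,0,0,0.03,0, 1,0,0,0.04,0, 1,0,0,0.03,0, 1,0,0,0,0]';python3 foot.py .16
python3 - <<'E'
from h import *
c=read_camera("wrist"); im=c["image"][:,:,::-1].copy()
cv2.imwrite("pics/w6.png",im)
c=read_camera("scene"); cv2.imwrite("pics/s6.png",c["image"][100:300,100:350,::-1].repeat(3,0).repeat(3,1))
E
python3 w.py
```

```text
time: 16.1
tool_pos: [0.4094, 0.2858, 0.2852]
tool_rot: [-3.135, -0.017, 1.674]
contact_force: [0.4, -0.2, -0.6]
opening: 0.0916
tcp [0.4094 0.2858 0.2852] z [-0.009  0.016 -1.   ] foot [0.408  0.2883 0.1252] F [ 0.4 -0.2 -0.6] yaw 1.674 op 0.0916
[0.4083 0.2852 0.2826]
M 441.9 194.0 [31.9 34.5] [0.5814 0.3065 0.178 ]
M 260.1 194.6 [36.8 40.2] [0.4096 0.2882 0.178 ]
B 182.4 144.9 [31.8 44. ] [0.3201 0.3129 0.094 ]
B 460.4 129.3 [24.  97.8] [0.6553 0.3761 0.094 ]
```

View pics/w6.png

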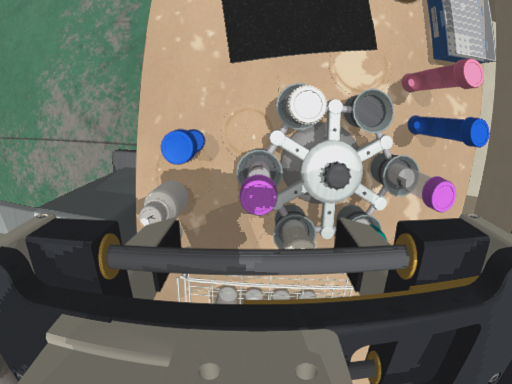

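View pics/s6.png

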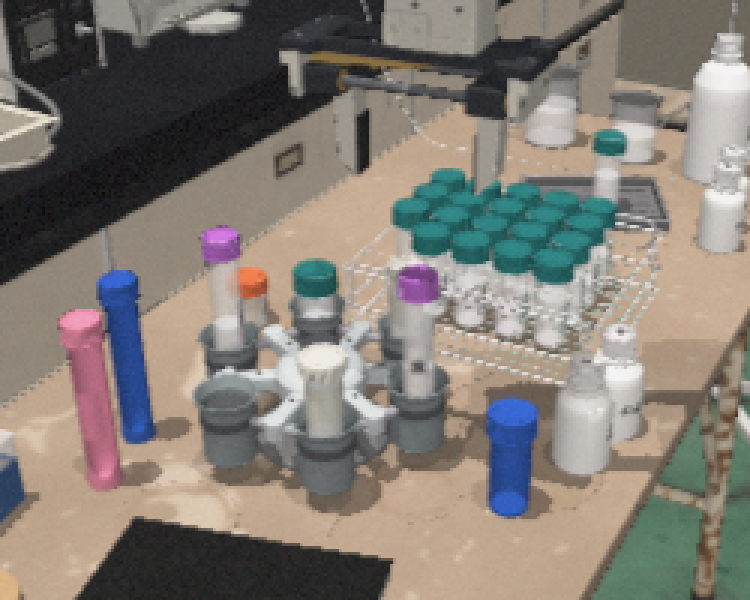

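```bash
python3 -m creep '[1,0.006,0.0135,0,-0.176, 1,0.006,0.0135,0,-0.176, 1,0.006,0.0135,0,-0.176, 1,0.006,0.0135,0,-0.176, 1,0.006,0.0135,0,-0.176, 1,0.006,0.0135,0,-0.15, 1,0,0,0,0]';python3 foot.py .10
```

```text
time: 17.12
tool_pos: [0.4416, 0.3662, 0.2699]
tool_rot: [-3.12, 0.004, 0.611]
contact_force: [0.4, 0.2, 0.8]
opening: 0.0917
tcp [0.4416 0.3662 0.2699] z [-0.015  0.016 -1.   ] foot [0.4401 0.3678 0.17  ] F [0.4 0.2 0.8] yaw 0.611 op 0.0917
```

```bash
python3 -m creep '[1,0.001,0,-0.03,0, 1,0,0,-0.03,0, 1,0,0,0,0]'
python3 - <<'E'
from h import *
c=read_camera("wrist"); im=c["image"][:,:,::-1].copy()
for p in ([.4445,.3681,.138],[.4966,.2948,.097],[.5341,.3766,.08]):
    u,v=projf(c,p); cv2.circle(im,(int(u),int(v)),3,(0,0,255),1)
cv2.imwrite("pics/w7.png",im)
E
python3 foot.py .1
```

```text
time: 17.5
tool_pos: [0.4411, 0.3642, 0.2062]
tool_rot: [-3.12, 0.008, 0.622]
contact_force: [-0.0, 0.1, 0.6]
opening: 0.092
tcp [0.4418 0.3647 0.2078] z [-0.017  0.014 -1.   ] foot [0.4401 0.3661 0.1078] F [ 0.9 -0.2  0.3] yaw 0.621 op 0.0919
```

View pics/w7.png

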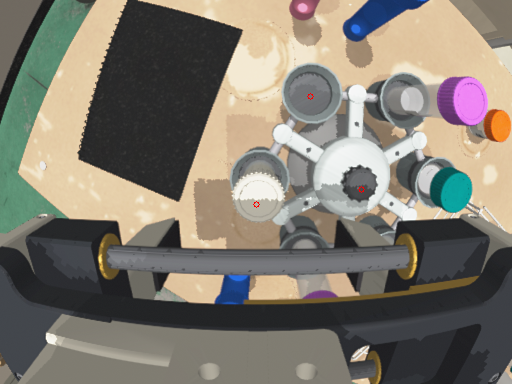

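```bash
python3 -m creep '[1,0.001,0.003,-0.03,0, 1,0,0,-0.03,0, 1,0,0,0,0]';  python3 foot.py .1
```

```text
time: 17.92
tool_pos: [0.4447, 0.3683, 0.1512]
tool_rot: [-3.121, -0.002, 0.625]
contact_force: [0.6, 0.1, 0.1]
opening: 0.0919
tcp [0.4447 0.3683 0.1512] z [-0.011  0.018 -1.   ] foot [0.4437 0.3701 0.0513] F [0.6 0.1 0.1] yaw 0.625 op 0.0919
```

```bash
python3 -m creep '[1,-0.001,0,-0.01,0, 0.5,0,0,0,0, 0,0,0,0,0, 0,0,0,0,0, 0,0,0,0,0, 0,0,0,0,0, 0,0,0,0,0, 0,0,0,0,0]' 25; python3 -m creep '[0,0,0,0,0, 0,0,0,0,0]'; python3 foot.py .1
```

```text
time: 18.92
tool_pos: [0.4459, 0.3696, 0.1461]
tool_rot: [-3.121, -0.01, 0.627]
contact_force: [-0.4, 0.4, 1.1]
opening: 0.0366
time: 19.18
tool_pos: [0.4459, 0.3696, 0.1461]
tool_rot: [-3.121, -0.01, 0.627]
contact_force: [1.4, -0.4, 0.2]
opening: 0.0366
tcp [0.4459 0.3696 0.1461] z [-0.003  0.022 -1.   ] foot [0.4456 0.3718 0.0461] F [ 1.4 -0.4  0.2] yaw 0.627 op 0.0366
```

```bash
python3 -m creep '[0,0,0,0.03,0, 0,0,0,0.03,0, 0,0,0,0.03,0, 0,0,0,0.025,0, 0,0,0,0,0]'; python3 foot.py .124
```

```text
time: 19.8
tool_pos: [0.4448, 0.3689, 0.2628]
tool_rot: [-3.121, -0.007, 0.626]
contact_force: [1.0, 1.3, -0.2]
opening: 0.0363
tcp [0.4448 0.3689 0.2628] z [-0.007  0.021 -1.   ] foot [0.444  0.3715 0.1389] F [ 1.   1.3 -0.2] yaw 0.626 op 0.0363
```

```bash
python3 -m creep '[0,0.0148,0.0008,0,-0.175, 0,0.0148,0.0008,0,-0.175, 0,0.0148,0.0008,0,-0.175, 0,0.0148,0.0008,0,-0.175, 0,0.0148,0.0008,0,-0.175, 0,0.013,0.0008,0,-0.15, 0,0,0,0,0]'; python3 foot.py .124
python3 - <<'E'
from h import *
c=read_camera("wrist"); im=c["image"][:,:,::-1].copy()
for p in ([.4445,.3681,.08],[.4966,.2948,.097],[.5341,.3766,.08]):
    u,v=projf(c,p); cv2.circle(im,(int(u),int(v)),3,(0,0,255),1)
cv2.imwrite("pics/w8.png",im)
E
```

```text
time: 20.68
tool_pos: [0.531, 0.372, 0.2501]
tool_rot: [-3.131, 0.007, -0.43]
contact_force: [0.6, -0.5, -2.0]
opening: 0.0369
tcp [0.531  0.372  0.2501] z [-0.002  0.013 -1.   ] foot [0.5307 0.3735 0.1261] F [ 0.6 -0.5 -2. ] yaw -0.43 op 0.0369
```

View pics/w8.png

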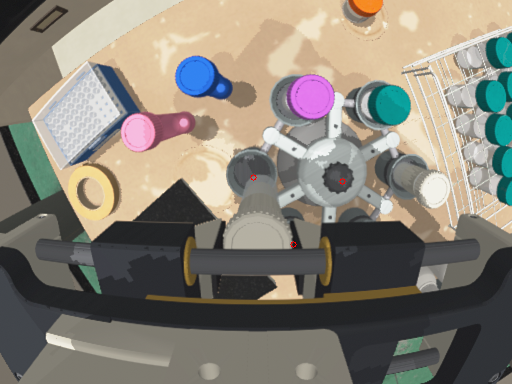

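```bash
python3 -m creep '[0,0.002,0.002,-0.02,0, 0,0,0,-0.02,0, 0,0,0,0,0]'; python3 foot.py .124
```

```text
time: 21.1
tool_pos: [0.5301, 0.374, 0.2076]
tool_rot: [-3.134, 0.01, -0.418]
contact_force: [-0.4, -0.6, -0.6]
opening: 0.0363
tcp [0.5301 0.374  0.2076] z [-0.006  0.011 -1.   ] foot [0.5294 0.3754 0.0836] F [-0.4 -0.6 -0.6] yaw -0.418 op 0.0363
```

```bash
python3 -m creep '[0,0,0,-0.015,0, 0,0,0,0,0]'; python3 foot.py .124
```

```text
time: 21.35
tool_pos: [0.5311, 0.3753, 0.1943]
tool_rot: [-3.128, 0.006, -0.415]
contact_force: [0.3, 0.6, -0.3]
opening: 0.0367
tcp [0.5311 0.3753 0.1943] z [-0.     0.015 -1.   ] foot [0.5311 0.3771 0.0703] F [ 0.3  0.6 -0.3] yaw -0.415 op 0.0367
```

```bash
python3 -m creep '[0,0.002,-0.001,-0.018,0, 0,0,0,-0.018,0, 0,0,0,0,0]'; python3 foot.py .124
```

```text
time: 21.72
tool_pos: [0.5331, 0.3747, 0.1585]
tool_rot: [-3.126, 0.005, -0.413]
contact_force: [0.8, 0.1, 0.0]
opening: 0.0369
tcp [0.5331 0.3747 0.1585] z [ 0.002  0.017 -1.   ] foot [0.5334 0.3768 0.0345] F [0.8 0.1 0. ] yaw -0.413 op 0.0369
```

```bash
python3 -m creep '[0,0,0,-0.009,0, 0,0,0,0,0]'; python3 -m creep '[0,0,0,-0.003,0, 0,0,0,0,0]';python3 foot.py .124
```

```text
time: 21.98
tool_pos: [0.5333, 0.3749, 0.1502]
tool_rot: [-3.125, 0.004, -0.412]
contact_force: [-1.1, 1.0, -1.1]
opening: 0.0366
time: 22.22
tool_pos: [0.5335, 0.3749, 0.1477]
tool_rot: [-3.124, 0.003, -0.412]
contact_force: [0.5, -0.6, -1.2]
opening: 0.0365
tcp [0.5335 0.3749 0.1477] z [ 0.004  0.017 -1.   ] foot [0.534  0.377  0.0237] F [ 0.5 -0.6 -1.2] yaw -0.412 op 0.0365
```

```bash
python3 -m creep '[0,0,0,-0.002,0, 0.6,0,0,0,0, 0.8,0,0,0,0, 1,0,0,0,0, 1,0,0,0,0, 1,0,0,0,0, 1,0,0,0.03,0, 1,0,0,0.05,0, 1,0,0,0.05,0, 1,0,0,0,0]';python3 foot.py .124
python3 - <<'E'
from h import *
c=read_camera("wrist"); im=c["image"][:,:,::-1].copy()
cv2.imwrite("pics/w9.png",im)
c=read_camera("scene"); cv2.imwrite("pics/s9.png",c["image"][100:300,100:350,::-1].repeat(3,0).repeat(3,1))
E
```

```text
time: 23.48
tool_pos: [0.533, 0.3745, 0.2795]
tool_rot: [-3.125, 0.003, -0.412]
contact_force: [0.9, -0.3, -0.7]
opening: 0.0922
tcp [0.533  0.3745 0.2795] z [ 0.004  0.017 -1.   ] foot [0.5335 0.3766 0.1555] F [ 0.9 -0.3 -0.7] yaw -0.412 op 0.0922
```

View pics/w9.png

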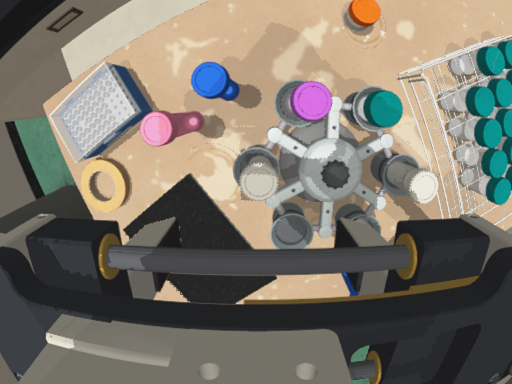

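View pics/s9.png

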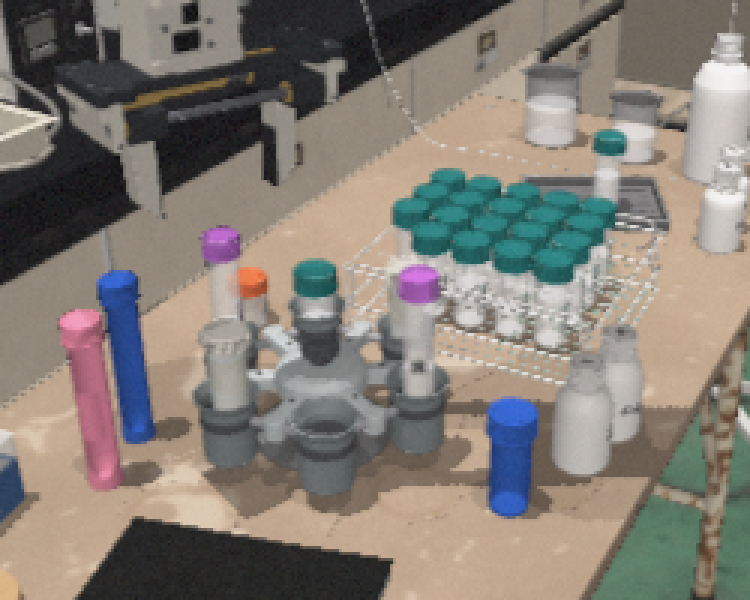

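```bash
python3 -m creep '[1,-0.0065,-0.0525,0.002,0.086, 1,-0.0065,-0.0525,0.002,0.086, 1,-0.0065,-0.0525,0.002,0.086, 1,-0.0065,-0.0525,0.002,0.086, 1,-0.0065,-0.0525,0.002,0.086, 1,-0.0065,-0.0525,0.002,0.086, 1,-0.0065,-0.0525,0.002,0.086, 1,-0.0065,-0.0525,0.002,0.086, 1,-0.0065,-0.0525,0.002,0.086, 1,-0.0065,-0.0525,0.002,0.086, 1,-0.0065,-0.0525,0.002,0.086, 1,-0.0065,-0.0525,0.002,0.086]'; python3 -m creep '[1,0,0,0,0]'; python3 foot.py .1; python3 w.py
python3 - <<'E'
from h import *
c=read_camera("top"); im=c["image"]; h=cv2.cvtColor(im,cv2.COLOR_RGB2HSV); m=((h[:,:,0]>75)&(h[:,:,0]<100)&(h[:,:,1]>120)).astype(np.uint8); m[:,:310]=0
n,l,st,ce=cv2.connectedComponentsWithStats(m)
for i in range(1,n): print(ce[i],st[i],plane(c,*ce[i],.097))
E
```

```text
time: 25.08
tool_pos: [0.4396, -0.2712, 0.2762]
tool_rot: [-3.123, 0.039, 0.661]
contact_force: [0.6, 0.9, 0.7]
opening: 0.0918
time: 25.2
tool_pos: [0.4383, -0.274, 0.2741]
tool_rot: [-3.12, 0.041, 0.657]
contact_force: [0.5, 0.8, -0.5]
opening: 0.0917
tcp [ 0.4383 -0.274   0.2741] z [-0.045 -0.008 -0.999] foot [ 0.4337 -0.2748  0.1742] F [ 0.5  0.8 -0.5] yaw 0.657 op 0.0917
[ 0.4383 -0.274   0.2741]
G 261.3 157.2 [35.2 37. ] [ 0.4538 -0.2636  0.116 ]
G 70.4 61.7 [ 74.4 109.1] [ 0.4152 -0.0282  0.116 ]
G 145.0 7.0 [17.1 58.6] [ 0.5082 -0.0739  0.116 ]
G 105.1 21.9 [ 31.9 110.3] [ 0.4729 -0.0421  0.116 ]
[360.19444444 194.43055556] [356 190  11  10  72] [ 0.4521069  -0.26067457  0.097     ]
```

```bash
python3 -m creep '[1,0.006,0.005,-0.035,-0.02, 1,0.004,0.004,-0.035,-0.02, 1,0,0,-0.035,0, 1,0,0,0,0]'; python3 foot.py .1
```

```text
time: 25.8
tool_pos: [0.4493, -0.2548, 0.1655]
tool_rot: [-3.116, 0.04, 0.622]
contact_force: [-0.5, 0.2, -0.3]
opening: 0.092
tcp [ 0.4493 -0.2548  0.1655] z [-0.047 -0.002 -0.999] foot [ 0.4445 -0.255   0.0656] F [-0.5  0.2 -0.3] yaw 0.622 op 0.092
```

```bash
python3 -m creep '[1,0.005,-0.008,-0.025,0, 1,0,0,-0.025,0, 1,0,0,0,0]'; python3 foot.py .1
```

```text
time: 26.18
tool_pos: [0.4569, -0.2612, 0.1186]
tool_rot: [-3.12, 0.038, 0.625]
contact_force: [0.4, 0.6, -0.5]
opening: 0.0918
tcp [ 0.4569 -0.2612  0.1186] z [-0.043 -0.005 -0.999] foot [ 0.4526 -0.2617  0.0187] F [ 0.4  0.6 -0.5] yaw 0.625 op 0.0918
```

```bash
python3 -m creep '[1,-0.001,-0.003,-0.012,0, 0.6,0,0,0,0, 0,0,0,0,0, 0,0,0,0,0, 0,0,0,0,0, 0,0,0,0,0, 0,0,0,0,0]' 25;python3 -m creep '[0,0,0,0,0, 0,0,0,0,0]'; python3 foot.py .1
```

```text
time: 27.05
tool_pos: [0.4578, -0.2651, 0.1106]
tool_rot: [-3.127, 0.036, 0.625]
contact_force: [0.2, 0.3, -0.5]
opening: 0.04
time: 27.3
tool_pos: [0.4578, -0.2651, 0.1105]
tool_rot: [-3.127, 0.036, 0.625]
contact_force: [-0.0, 0.1, 0.1]
opening: 0.0401
tcp [ 0.4578 -0.2651  0.1105] z [-0.038 -0.009 -0.999] foot [ 0.4541 -0.266   0.0106] F [-0.   0.1  0.1] yaw 0.625 op 0.0401
```

```bash
python3 -m creep '[0,0,0,0.03,0, 0,0,0,0.045,0, 0,0,0,0.045,0, 0,0,0,0.045,0, 0,0,0,0,0]'; python3 foot.py .1075
```

```text
time: 27.92
tool_pos: [0.4565, -0.2641, 0.2793]
tool_rot: [-3.124, 0.037, 0.625]
contact_force: [-0.1, 0.6, -1.3]
opening: 0.0401
tcp [ 0.4565 -0.2641  0.2793] z [-0.04  -0.007 -0.999] foot [ 0.4522 -0.2649  0.1719] F [-0.1  0.6 -1.3] yaw 0.625 op 0.0401
```

```bash
python3 -m creep '[0,0,0.045,0.006,0, 0,0,0.052,0.005,0, 0,0,0.052,0.004,0, 0,0,0.052,0.004,0, 0,0,0.052,0.004,0, 0,0,0.052,0.004,0, 0,0,0.052,0.003,0, 0,0,0.052,0.003,0]'; python3 foot.py .1075
```

```text
time: 28.92
tool_pos: [0.4518, 0.1543, 0.3039]
tool_rot: [-3.115, 0.046, 0.617]
contact_force: [0.8, -0.7, -1.7]
opening: 0.0396
tcp [0.4518 0.1543 0.3039] z [-0.053 -0.004 -0.999] foot [0.4461 0.1538 0.1966] F [ 0.8 -0.7 -1.7] yaw 0.617 op 0.0396
```

```bash
python3 -m creep '[0,0.001,0.05,0,0, 0,0.001,0.05,0,0, 0,0.001,0.05,0,0, 0,0,0.045,0,0, 0,0,0,0,0]'; python3 foot.py .1075
python3 - <<'E'
from h import *
c=read_camera("wrist"); im=c["image"][:,:,::-1].copy()
for p in ([.4445,.3681,.08],[.4966,.2948,.097]):
    u,v=projf(c,p); cv2.circle(im,(int(u),int(v)),3,(0,0,255),1)
cv2.imwrite("pics/w10.png",im)
E
```

```text
time: 29.55
tool_pos: [0.4514, 0.3582, 0.2966]
tool_rot: [-3.113, 0.056, 0.622]
contact_force: [-0.0, -1.1, -0.6]
opening: 0.0398
tcp [0.4514 0.3582 0.2966] z [-0.062 -0.009 -0.998] foot [0.4447 0.3572 0.1893] F [-0.  -1.1 -0.6] yaw 0.622 op 0.0398
```

View pics/w10.png

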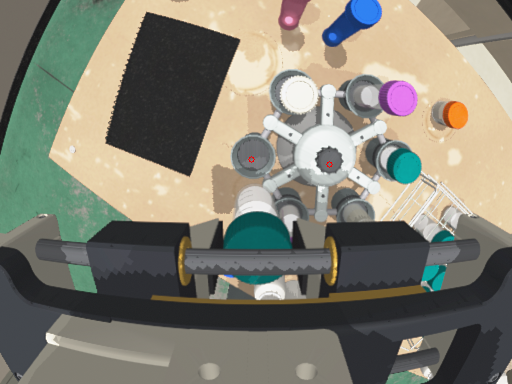

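```bash
python3 -m creep '[0,-0.003,0.006,-0.025,0, 0,0,0.003,-0.025,0, 0,0,0,-0.025,0, 0,0,0,0,0]'; python3 foot.py .1075
```

```text
time: 30.1
tool_pos: [0.4485, 0.3604, 0.2178]
tool_rot: [-3.115, 0.061, 0.616]
contact_force: [-0.3, 0.6, -0.3]
opening: 0.0395
tcp [0.4485 0.3604 0.2178] z [-0.065 -0.014 -0.998] foot [0.4415 0.3589 0.1105] F [-0.3  0.6 -0.3] yaw 0.616 op 0.0395
```

```bash
python3 -m creep '[0,0,0.008,-0.008,0, 0,0,0,0,0]'; python3 foot.py .1075
python3 - <<'E'
from h import *
c=read_camera("scene"); im=c["image"][:,:,::-1].copy()
for z in (.08,.11): print(proj(c,[.4445,.3681,z]))
cv2.imwrite("pics/s11.png",cv2.resize(im[120:270,150:300],None,fx=4,fy=4,interpolation=cv2.INTER_CUBIC))
c=read_camera("wrist"); cv2.imwrite("pics/w11.png",c["image"][:,:,::-1])
c=read_camera("top"); cv2.imwrite("pics/t11.png",cv2.resize(c["image"][130:260,110:240,::-1],None,fx=4.6,fy=4.6,interpolation=cv2.INTER_CUBIC))
E
```

```text
time: 30.35
tool_pos: [0.4495, 0.368, 0.2109]
tool_rot: [-3.115, 0.059, 0.614]
contact_force: [-0.5, 0.3, -1.8]
opening: 0.0399
tcp [0.4495 0.368  0.2109] z [-0.063 -0.013 -0.998] foot [0.4427 0.3667 0.1037] F [-0.5  0.3 -1.8] yaw 0.614 op 0.0399
(np.float64(209.2515829924332), np.float64(238.5126815064324))
(np.float64(208.75293395952528), np.float64(227.89133216403744))
```

View pics/s11.png

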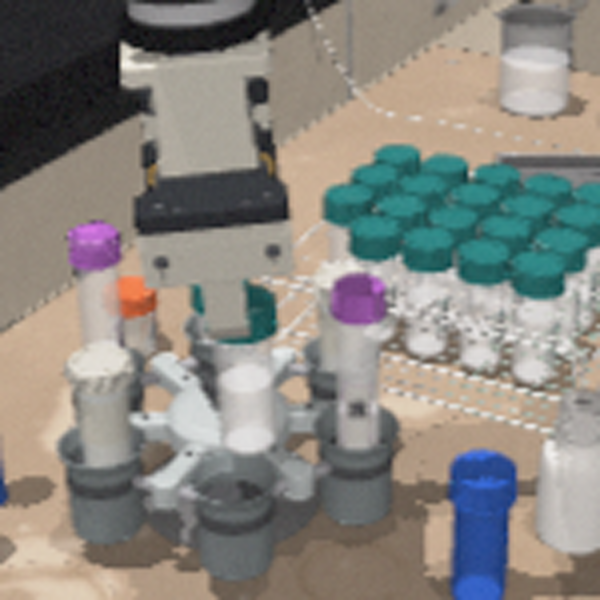

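View pics/w11.png

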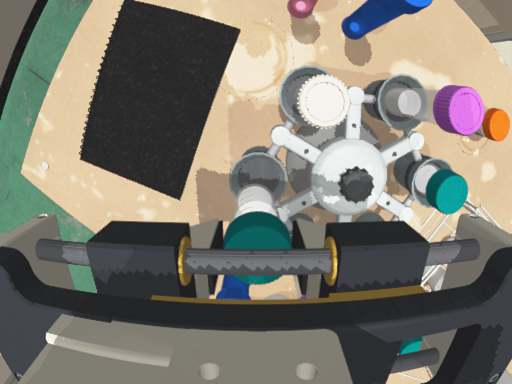

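```bash
python3 -m creep '[0,0.004,0.003,0,0, 0,0,0,0,0]'; python3 foot.py .1075
python3 - <<'E'
from h import *
c=read_camera("scene"); im=c["image"][:,:,::-1].copy()
im=cv2.resize(im[200:280,170:250],None,fx=7.5,fy=7.5,interpolation=cv2.INTER_CUBIC)
for z in (.08,.103):
  q=[]
  for a in np.linspace(0,6.28,40):
    r=.025 if z==.08 else .017
    u,v=proj(c,[.4445+r*np.cos(a),.3681+r*np.sin(a),z]); q.append([(u+.5-170)*7.5,(v+.5-200)*7.5])
  cv2.polylines(im,[np.int32(q)],True,(0,0,255),1)
cv2.imwrite("pics/s12.png",im)
E
```

```text
time: 30.75
tool_pos: [0.4544, 0.3715, 0.2126]
tool_rot: [-3.116, 0.056, 0.615]
contact_force: [0.1, -0.2, -1.1]
opening: 0.0399
tcp [0.4544 0.3715 0.2126] z [-0.061 -0.011 -0.998] foot [0.4479 0.3703 0.1053] F [ 0.1 -0.2 -1.1] yaw 0.615 op 0.0399
```

View pics/s12.png

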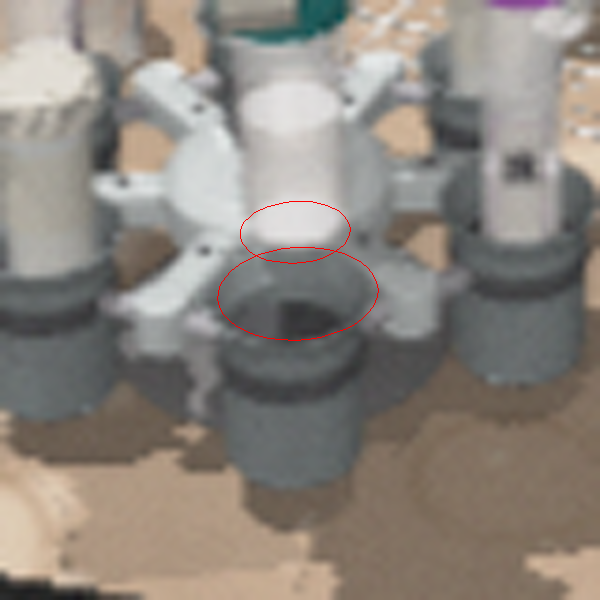

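```bash
python3 -m creep '[0,-0.001,0,-0.015,0, 0,-0.001,0,-0.015,0, 0,0,0,0,0]'; python3 foot.py .1075
python3 - <<'E'
from h import *
c=read_camera("scene"); im=c["image"][:,:,::-1].copy()
im=cv2.resize(im[200:280,170:250],None,fx=7.5,fy=7.5,interpolation=cv2.INTER_CUBIC)
cv2.imwrite("pics/s13.png",im)
E
```

```text
time: 31.18
tool_pos: [0.4518, 0.371, 0.1798]
tool_rot: [-3.116, 0.057, 0.615]
contact_force: [0.3, -0.3, -0.5]
opening: 0.0398
tcp [0.4518 0.371  0.1798] z [-0.061 -0.012 -0.998] foot [0.4452 0.3697 0.0725] F [ 0.3 -0.3 -0.5] yaw 0.615 op 0.0398
```

View pics/s13.png

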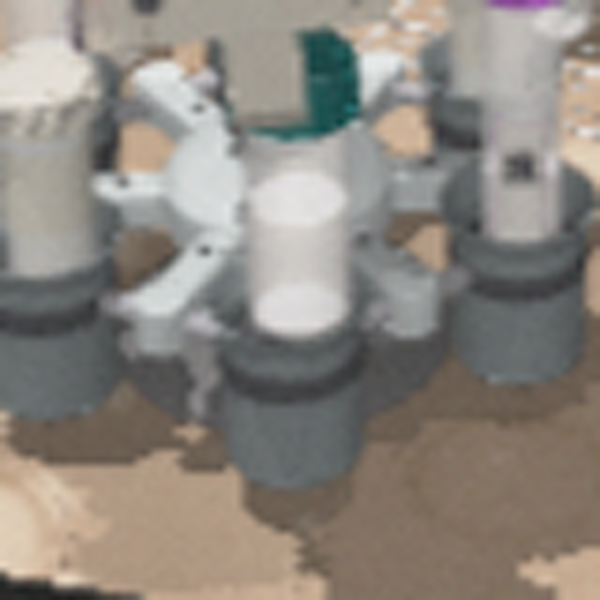

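```bash
python3 -m creep '[0,0.001,0,-0.008,0, 0,0,0,0,0]'; python3 foot.py .1075; python3 -m creep '[0,0,0,-0.01,0, 0,0,0,0,0]'; python3 foot.py .1075
```

```text
time: 31.48
tool_pos: [0.4543, 0.3715, 0.1733]
tool_rot: [-3.117, 0.053, 0.615]
contact_force: [0.5, -0.3, -1.4]
opening: 0.0398
tcp [0.4543 0.3715 0.1733] z [-0.057 -0.01  -0.998] foot [0.4481 0.3704 0.066 ] F [ 0.5 -0.3 -1.4] yaw 0.615 op 0.0398
time: 31.72
tool_pos: [0.4543, 0.3715, 0.1626]
tool_rot: [-3.117, 0.053, 0.614]
contact_force: [0.3, -0.5, -0.2]
opening: 0.0401
tcp [0.4543 0.3715 0.1626] z [-0.057 -0.01  -0.998] foot [0.4481 0.3704 0.0553] F [ 0.3 -0.5 -0.2] yaw 0.614 op 0.0401
```

```bash
python3 -m creep '[0,-0.001,-0.001,-0.01,0, 0,0,0,0,0]'; python3 foot.py .1075; python3 -m creep '[0,0,0,-0.01,0, 0,0,0,0,0]'; python3 foot.py .1075
```

```text
time: 31.98
tool_pos: [0.4532, 0.3704, 0.1518]
tool_rot: [-3.117, 0.053, 0.615]
contact_force: [-0.2, 0.0, -1.7]
opening: 0.0398
tcp [0.4532 0.3704 0.1518] z [-0.057 -0.01  -0.998] foot [0.447  0.3693 0.0445] F [-0.2  0.  -1.7] yaw 0.615 op 0.0398
time: 32.22
tool_pos: [0.4533, 0.3704, 0.1411]
tool_rot: [-3.117, 0.052, 0.614]
contact_force: [1.1, -0.1, -0.4]
opening: 0.0394
tcp [0.4533 0.3704 0.1411] z [-0.057 -0.01  -0.998] foot [0.4472 0.3694 0.0338] F [ 1.1 -0.1 -0.4] yaw 0.614 op 0.0394
```

```bash
python3 -m creep '[0,0,0,-0.008,0, 0,0,0,0,0]'; python3 foot.py .1075; python3 -m creep '[0,0,0,-0.003,0, 0,0,0,0,0]'; python3 foot.py .1075
```

```text
time: 32.48
tool_pos: [0.4534, 0.3706, 0.1326]
tool_rot: [-3.117, 0.052, 0.614]
contact_force: [0.7, -0.3, -1.4]
opening: 0.0397
tcp [0.4534 0.3706 0.1326] z [-0.057 -0.01  -0.998] foot [0.4473 0.3695 0.0253] F [ 0.7 -0.3 -1.4] yaw 0.614 op 0.0397
time: 32.72
tool_pos: [0.4536, 0.3707, 0.1297]
tool_rot: [-3.117, 0.052, 0.614]
contact_force: [0.8, 0.5, -0.8]
opening: 0.0396
tcp [0.4536 0.3707 0.1297] z [-0.056 -0.009 -0.998] foot [0.4475 0.3697 0.0224] F [ 0.8  0.5 -0.8] yaw 0.614 op 0.0396
```

Down to the floor height. Release, lift clear and check.

```bash
python3 -m creep '[0,0,0,-0.001,0, 0.6,0,0,0,0, 0.8,0,0,0,0, 1,0,0,0,0, 1,0,0,0,0, 1,0,0,0,0, 1,0,0,0.03,0, 1,0,0,0.05,0, 1,0,0,0.05,0, 1,0,0,0.05,0, 1,0,0,0.03,0, 1,0,0,0,0]'; python3 -m creep '[1,-0.05,0.03,0,0, 1,-0.05,0.05,0,0, 1,-0.04,0.05,0,0, 1,0,0.03,0,0, 1,0,0,0,0, 1,0,0,0,0, 1,0,0,0,0, 1,0,0,0,0]'; python3 foot.py .1
python3 - <<'E'
from h import *
c=read_camera("wrist"); im=c["image"][:,:,::-1].copy()
cv2.imwrite("pics/w14.png",im)
c=read_camera("scene"); cv2.imwrite("pics/s14.png",c["image"][100:300,100:350,::-1].repeat(3,0).repeat(3,1))
c=read_camera("top"); cv2.imwrite("pics/t14.png",cv2.resize(c["image"][130:260,110:240,::-1],None,fx=4.6,fy=4.6,interpolation=cv2.INTER_CUBIC))
E
python3 w.py; python3 m.py | grep -v W
```

```text
time: 34.22
tool_pos: [0.451, 0.3696, 0.3442]
tool_rot: [-3.116, 0.055, 0.615]
contact_force: [-0.6, -0.0, 0.0]
opening: 0.092
time: 35.22
tool_pos: [0.312, 0.5233, 0.3336]
tool_rot: [-3.12, 0.071, 0.609]
contact_force: [-0.4, -0.3, 0.5]
opening: 0.0923
tcp [0.312  0.5233 0.3336] z [-0.07  -0.023 -0.997] foot [0.3049 0.521  0.2339] F [-0.4 -0.3  0.5] yaw 0.609 op 0.0923
[0.3118 0.5237 0.3339]
G 414.3 142.8 [28.9 30.4] [0.4436 0.3765 0.116 ]
B 371.6 220.0 [15.8 51.4] [0.3258 0.341  0.094 ]
B 483.2 36.3 [19.8 91.3] [0.6527 0.3666 0.094 ]
M ((np.float64(169.2), np.float64(149.8)), np.int32(110), np.int32(13), np.int32(11)) [0.5855 0.3035 0.178 ]
M ((np.float64(176.0), np.float64(212.0)), np.int32(108), np.int32(12), np.int32(11)) [0.4078 0.2846 0.178 ]
G ((np.float64(201.0), np.float64(165.7)), np.int32(128), np.int32(13), np.int32(13)) [0.5483 0.2219 0.116 ]
G ((np.float64(152.2), np.float64(201.7)), np.int32(131), np.int32(13), np.int32(13)) [0.443 0.368 0.116]
blue ((np.float64(151.4), np.float64(138.5)), np.int32(176), np.int32(21), np.int32(19))
blue ((np.float64(175.1), np.float64(244.7)), np.int32(153), np.int32(16), np.int32(13))
90 2 224 89 169 131
hub [0.4956 0.2929 0.097 ]
tray [ 0.45798534 -0.2596349   0.01      ]
```

View pics/t14.png

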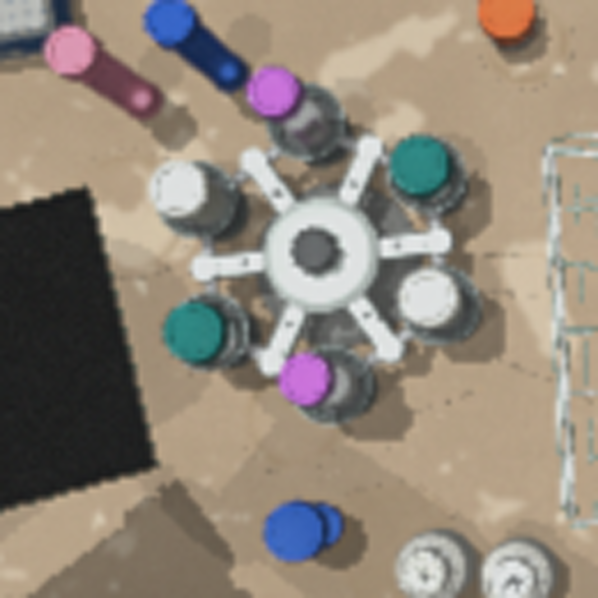

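View pics/s14.png

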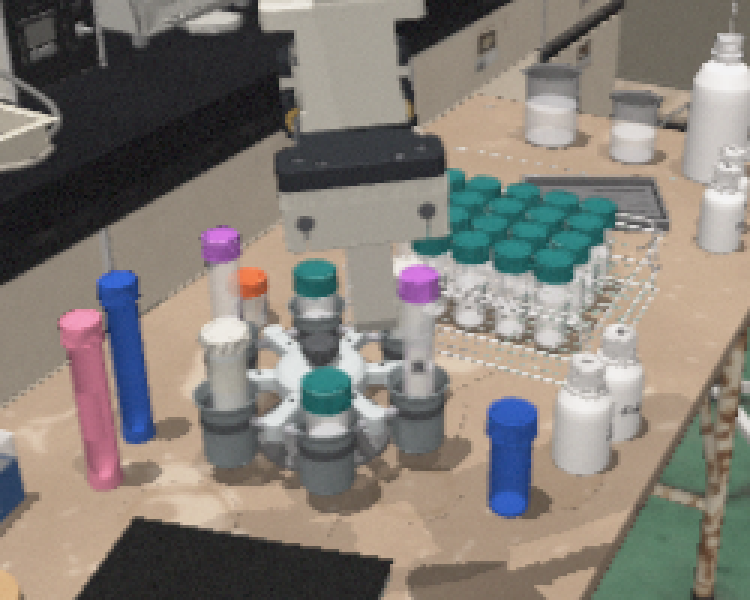

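Run:
```python
from h import *
s=read_camera("scene"); c=read_camera("top")
h=cv2.cvtColor(s["image"],cv2.COLOR_RGB2HSV).astype(int)
for nm,m in (("G",(h[:,:,0]>75)&(h[:,:,0]<100)&(h[:,:,1]>110)),("M",(h[:,:,0]>138)&(h[:,:,0]<158)&(h[:,:,1]>70))):
    n,l,st,ce=cv2.connectedComponentsWithStats(m.astype(np.uint8))
    for i in range(1,n):
        if st[i,4]>60 and st[i,0]<245: print(nm,ce[i].round(1),st[i])
for nm,p,zc in (("G4",[.443,.368],.1065),("G1",[.5483,.2219],.1065),("M3",[.4078,.2846],.1685),("M0",[.5855,.3035],.1685)): print(nm,np.round(proj(s,[*p,zc]),1))
w=plane(c,149.3,170.9,.138); print(w,np.hypot(w[0]-.4966,w[1]-.2948),np.hypot(w[0]-.459,w[1]-.2133), proj(s,[w[0],w[1],.138]))
```

```text
G [273.3 175.6] [ 238  157   67   37 1403]
G [204.8 192.6] [198 187  14  12 143]
G [208.4 230.2] [201 223  16  15 209]
M [173.1 181. ] [167 175  13  13 136]
M [239.2 194.5] [233 188  13  13 145]
G4 [209.4 229.3]
G1 [205.6 192.4]
M3 [239.9 194.2]
M0 [174.3 181. ]
[0.53237267 0.3708951  0.138     ] 0.08408417504254738 0.17383832985798925 (np.float64(176.19574404210113), np.float64(208.7595707291877))
```

```bash
python3 -c "
from cell import workorder
print(workorder.hand_in())"
```

```text
the job is handed in; nothing more can be done
None
```

I rearranged the tubes so that every kind should now face its own across the hub, and handed the job in about 35 s into the 115 s limit. The hand-in reports no verdict, so the result below rests on my own last checks.

It took four moves:
1. One short tube went from its bucket to the grey tray.
2. One tall tube went to the short tube's old bucket.
3. One skirted tube went to the tall tube's old bucket.
4. The short tube went from the tray to the skirted tube's old bucket.

The other three tubes were not moved.

**Pairs (top camera):** short–short and tall–tall caps are about 180 and 178 mm apart. The two moved tubes of those kinds stand about 91 and 89 mm from the hub.

**Heights (scene camera):** the short and tall caps lie within about 1.2 pixels (roughly 3–4 mm) of where they would be on the bucket floor. The arm was clear of everything, and the external forces I read stayed within a few newtons.

**Least certain:** the moved skirted tube. I placed its white cap by eye, and that read about 84 mm from the hub and 174 mm from its partner, both closer to the limits than the others. With the cap mask and my eye uncertain by a few millimetres, and the foot held within about 5 mm by the bucket bore, I took it as seated. Its height was only roughly checked: its cap top by eye sits about 2 pixels (some 6 mm) lower than predicted, part of which is an offset of that camera.

**Disagreements:** the wrist and scene cameras differed from the top camera by about 3–5 mm, and I used the top camera. The tool drifted to as much as 0.07 rad off vertical during the moves.

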